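Mix the red-capped sample and tray the samples by cap colour

ROBOT

A 6-joint arm with a two-finger parallel gripper is mounted at the origin on the work surface. World frame = base frame: x ahead of the robot, y to its left, z up, the work surface at z = 0. Lengths are in m, angles in rad, forces in N, time in s.
With the tool pointing down it reaches from about 0.25 to 0.775 m from the base axis. Payload 4 kg.
Tool frame: the origin (TCP) lies at the centre of the arm's flange, where the gripper is bolted on; the fingertips stand ahead of it and the grasp point (between the pads) lies 180 mm ahead of it (robot.tcp_to_tips is the z of the fingertips in the tool frame, in m); z points along the fingers, y is the direction in which the jaws open and shut (so a half turn about z gives the same grasp; the last joint's range is limited). The gripper opens to 94 mm and grips with 3 to 60 N. Pads are 16 mm wide; open, the fingers measure 119 mm over their backs; the gripper's body (75 mm by 177 mm) begins 78 mm behind the grasp point.
Start: joints at [-1.272, 0.087, 1.371, -0, 1.684, -0.103], TCP at [0.215, -0.506, 0.405] pointing down, gripper open.
Joint ranges: [-3.1, 3.1], [-0.76, 2.03], [0.27, 2.55], [-1.08, 4.22], [0.17, 2.65], [-2.57, 2.57]. Speed limits (rad/s): [2.79, 2.79, 3.14, 3.14, 3.14, 3.14].

INTERFACE

Orientations are given as [roll, pitch, yaw] about the fixed x, y, z axes, in that order (R = Rz(yaw) Ry(pitch) Rx(roll)).
In Python, from bench import robot gives the robot as it stands.
- The arm moves only by the tool move_arm, never from a script. Its argument "increments" is a list that holds one entry, the list of rows, each a list of 7 numbers: the opening, from 0 (shut) to 1 (fully open), then the shift along the tool's x, y, z as a fraction of full scale, then the turn, a rotation vector about the tool's x, y, z as a fraction of full scale. In form: [[[jaw, dx, dy, dz, rx, ry, rz], ...]]. A call has 1 to 8 rows; each row is the pose to reach, as a shift and turn from the pose commanded when the call began, along the tool's axes at that moment; what a row does not reach only later rows make up. Full scale, the value 1, is 0.1 m for a shift and pi/2 rad for a turn. A row lasts 1/12 s, in which the tool goes at most 41.7 mm and 7.16 degrees, less where a joint would pass 70% of its speed; a pose out of reach is approached as far as the arm can. A call with a number of a shift or a turn outside -1 to 1 is refused whole. A call with a gripper value outside its range is refused whole. The fingers move at their own pace and stop on an object; the grip force is fixed at half the most. Time passes only in rows, so rows that repeat a pose let the fingers close. It gives the time, the measured TCP pose, the force and the opening at its end, in the units of the state.
- robot.get_obs(): the state, without advancing time (a new reading comes with each control period).
- robot.snapshot(name): name is "scene" or "side" or "wrist"; returns (picture, depth): 420x560x3 uint8, red, green, blue; 420x560 float32, m along the optical axis (not along the pixel's ray), 0 where there is no reading.
- robot.camera_params(name): a dict with "mtx" (3x3 intrinsics, pixels), "R" (3x3) and "t" (3): a world point X has camera coordinates R X + t. Camera axes: x right, y down, z forward; pixel columns grow to the right and rows downward; lengths in m; the calibration is good to about 2 mm. A picture is of the moment at which its call begins: read the wrist's pose just before it. camera_params takes no time and is no camera call; for the wrist camera it gives the pose at the moment of the call.
- robot.close_job(): hands the job in, once; it reports no verdict.
The state is a dict: "time": time; "joint_positions": joint angles; "qvel": joint speeds; "joint_torque": joint torques, N m; "tool_pos": TCP position; "ee_rot": TCP orientation; "wrist_force": force on the tool from outside, world axes, zero at the start; "wrist_torque": the same for the moment, N m; "width": finger opening in m.
Only numpy, scipy, OpenCV 4.12 (cv2) and the standard library are available. Lean on these libraries where they do the work, as an engineer would, in place of code of your own. Each camera call takes 0.05 s, during which the arm holds its last target.

TASK

Please mix the red-capped sample: keeping hold of the bottle, press it upright onto the middle of the mixer's sprung black pad until the pad is fully down, keep it down for a second, then stand it gently upright in the red tray. The blue-capped bottle must not be mixed, so keep it off the pad and just stand it gently upright in the blue tray. Leave the green-capped bottle, the flask and the beaker standing where they are.

Things in the scene. Friction and masses are not known exactly. Their poses are not given: they have to be found in the camera images.
- red_bottle: Red screw-capped sample bottle: a white cylinder 40 mm in diameter and 85 mm tall, the top 22 mm being the red cap of the same diameter; about 90 g, stands upright on the bench at the start. Origin: centre of its underside; z up along its axis.
- blue_bottle: Blue screw-capped sample bottle: a white cylinder 40 mm in diameter and 85 mm tall, the top 22 mm being the blue cap of the same diameter; about 90 g, stands upright on the bench at the start. Origin: centre of its underside; z up along its axis.
- green_bottle: Green screw-capped sample bottle: a white cylinder 40 mm in diameter and 85 mm tall, the top 22 mm being the green cap of the same diameter; about 90 g, stands upright on the bench at the start. Origin: centre of its underside; z up along its axis. A bystander.
- pad (a joint): How far the mixer's pad is pressed down, in m: 0 at rest, 0.010 fully down. Sprung: it starts to move at about 2 N and is fully down at about 11 N; a bottle's own weight does not press it. It comes back up when released.
- pad_top (a point): Centre of the top face of the mixer's pad: a flat black rubber disc 56 mm in diameter, its top 80 mm above the bench at rest, moving straight down 10 mm when pressed. It sits on the middle of the mixer, a fixed white round housing 120 mm in diameter and 60 mm high. This point moves with the pad; z up.
- red_tray_in (a point): Red plastic tray, fixed, open at the top, 120 x 120 mm outside, 30 mm high, walls and floor 5 mm thick (110 x 110 mm inside). This point: centre of its inner floor (5 mm above the bench), x and y parallel to its sides, z up.
- blue_tray_in (a point): Blue plastic tray, fixed, open at the top, 120 x 120 mm outside, 30 mm high, walls and floor 5 mm thick (110 x 110 mm inside). This point: centre of its inner floor (5 mm above the bench), x and y parallel to its sides, z up.
- flask: Clear glass conical flask, 72 mm in diameter at the foot, 118 mm tall. A bystander. Origin: centre of its underside.
- beaker: Clear glass beaker, 64 mm in diameter, 85 mm tall. A bystander. Origin: centre of its underside.
Mind the look-alikes: they are no part of the job. Of the things that look like the part that bears pad, take the one that is farthest to the robot's left at the start.

How it is judged:
By the outcome, as a careful person would: the job done as asked, in the order asked, and still so for the second after the job is handed in, with the robot touching nothing.
It also fails if it takes over 61 s, if anything falls off the work surface, if the arm or the gripper's body presses on something with over 40 N, if the wrist force passes 120 N, or if a joint passes its speed limit or range.

## Working session

There is one attempt and no reset: what is moved stays moved. The work goes in short steps, Python scripts to look and compute and a tool call to move; the robot and the scene stay as the last step left them, time stands still between calls to the robot, and variables do not carry over. Pictures are saved under pics/ and viewed, and the job is handed in when it is done.

Besides the shell and the picture viewer there is one more tool, called as name([rows], argument=value, ...), one row to a line, values as JSON. move_arm: Moves the arm, as the interface text tells. Its arguments: {"type":"object","properties":{"increments":{"type":"array","items":{"type":"array","items":{"type":"array","items":{"type":"number","minimum":-1,"maximum":1}}}}},"required":["increments"]}

```bash
ls; mkdir -p pics; python3 - <<'E'
from bench import robot
import cv2,numpy as np
o=robot.get_obs()
for k,v in o.items(): print(k,v)
print(robot.tcp_to_tips)
for n in ["scene","side","wrist"]:
    p=robot.camera_params(n);print(n,p)
    im,d=robot.snapshot(n)
    cv2.imwrite(f"pics/{n}0.png",im[:,:,::-1]);np.save(f"pics/{n}0.npy",d)
    np.savez(f"pics/{n}0.npz",im=im,d=d,**p)
E
```

```text
pics
time 0.0
joint_positions [-1.27206231e+00  8.79606380e-02  1.37223842e+00  1.35595490e-05
  1.68355842e+00 -1.03092516e-01]
qvel [ 4.43255763e-04 -8.92181491e-04 -2.65530589e-04 -7.89199338e-04
 -1.00251710e-04  9.12696005e-05]
joint_torque [ 6.91780133e-04 -3.40181994e+01 -3.02426755e+01  7.18747359e-02
  3.30577826e-02 -1.76994827e-04]
tool_pos [ 0.21507605 -0.50609219  0.40350864]
ee_rot [-3.13944071e+00 -2.36186870e-04  4.01827788e-01]
wrist_force [-0.41886527  0.30567389 -0.35290048]
wrist_torque [ 0.0110108  -0.00283387 -0.03086344]
width 0.09401900603232805
0.1992
scene {'mtx': array([[403.12350994,   0.        , 277.95648933],
       [  0.        , 403.12350994, 204.35836363],
       [  0.        ,   0.        ,   1.        ]]), 'R': array([[-0.43981125,  0.89787957, -0.01945078],
       [ 0.62672246,  0.2913329 , -0.72273377],
       [-0.64326123, -0.33005668, -0.69085279]]), 't': array([ 0.27597544, -0.30137488,  1.2926767 ])}
side {'mtx': array([[527.01382319,   0.        , 278.33859479],
       [  0.        , 527.01382319, 207.55343703],
       [  0.        ,   0.        ,   1.        ]]), 'R': array([[-0.8635387 , -0.50362863,  0.02567311],
       [-0.26869582,  0.41643946, -0.86855094],
       [ 0.42673583, -0.75692561, -0.4949345 ]]), 't': array([0.51495886, 0.2315985 , 1.03740892])}
wrist {'mtx': array([[325.4855465 ,   0.        , 280.06922348],
       [  0.        , 325.4855465 , 201.27495369],
       [  0.        ,   0.        ,   1.        ]]), 'R': array([[ 3.91712315e-01, -9.20087274e-01, -9.32342528e-04],
       [-8.90294759e-01, -3.79284019e-01,  2.52029512e-01],
       [-2.32242770e-01, -9.78930041e-02, -9.67719100e-01]]), 't': array([-0.54873957, -0.02630795,  0.38967745])}
```

View pics/scene0.png

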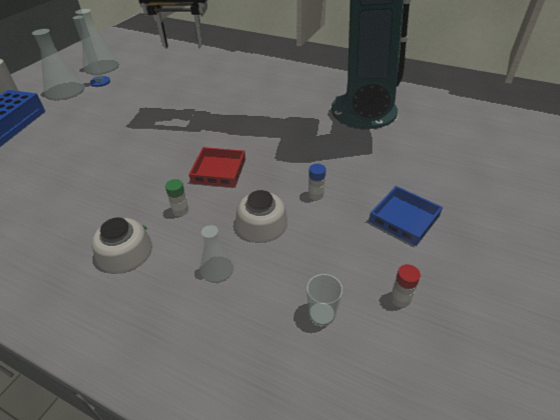

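View pics/side0.png

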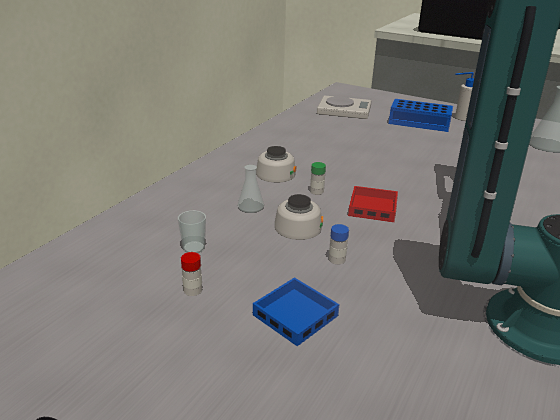

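View pics/wrist0.png

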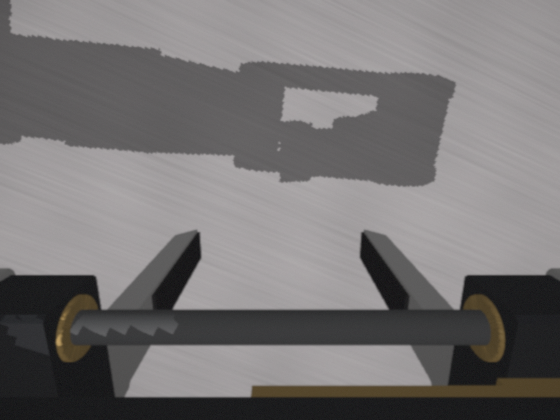

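Two candidates for the mixer: scene pixels (118,232) and (261,205). Image-right in the scene view is +y, so the one at (261,205) should be farther to the robot's left. I'll measure everything and make a crop.

```bash
cat > h.py <<'E'
import numpy as np,cv2
def load(n): 
    f=np.load(f"pics/{n}.npz"); return {k:f[k] for k in f}
def cloud(f):
    d=f['d'];h,w=d.shape;v,u=np.mgrid[:h,:w]
    K=f['mtx'];P=np.stack([(u-K[0,2])/K[0,0]*d,(v-K[1,2])/K[1,1]*d,d],-1)
    return (P-f['t'])@f['R'], d>0
def circ(xy):
    # robust circle fit
    from scipy.optimize import least_squares
    r=least_squares(lambda p:np.hypot(xy[:,0]-p[0],xy[:,1]-p[1])-p[2],[*xy.mean(0),.02],loss='soft_l1',f_scale=.001)
    return r.x
E
python3 - <<'E'
from h import *
for n in ["scene0","side0"]:
    f=load(n);X,ok=cloud(f);im=f['im'];hsv=cv2.cvtColor(im,cv2.COLOR_RGB2HSV)
    H,S,V=[hsv[...,i].astype(int) for i in range(3)]
    print(n)
    reg=(X[...,0]>0.1)&(X[...,0]<.9)&(np.abs(X[...,1])<.7)&ok
    for c,m in dict(red=((H<8)|(H>172))&(S>150),blue=(H>105)&(H<130)&(S>150),green=(H>50)&(H<85)&(S>120),black=(V<70)&(X[...,2]>.06)&(X[...,2]<.1)).items():
        k,l,st,ce=cv2.connectedComponentsWithStats((m&reg).astype(np.uint8))
        for i in range(1,k):
            if st[i,4]<40: continue
            P=X[l==i]; hi=np.percentile(P[:,2],95); top=P[P[:,2]>hi-.004]
            print(c,ce[i].round(),st[i,4],'mean',P.mean(0).round(3),'z',P[:,2].min().round(3),hi.round(3),'topmean',top.mean(0).round(4),'bbox',P.min(0).round(3),P.max(0).round(3))
            if st[i,4]>40: 
              tc=circ(P[:,:2]) ; print('  circ',tc.round(4), 'rect',cv2.minAreaRect((P[:,:2]*1000).astype(np.float32)))
f=load("scene0")['im'][:,:,::-1]
cv2.imwrite("pics/crop1.png",cv2.resize(f[130:320,70:460],None,fx=2,fy=2,interpolation=cv2.INTER_CUBIC))
E
```

```text
scene0
red [218. 165.] 939 mean [ 0.449 -0.268  0.011] z -0.0 0.03 topmean [ 0.4586 -0.2557  0.0291] bbox [ 0.388 -0.331 -0.   ] [ 0.528 -0.189  0.033]
  circ [ 0.4481 -0.2693  0.0427] rect ((457.06854248046875, -260.91009521484375), (120.82431030273438, 118.65347290039062), 16.023324966430664)
red [409. 273.] 284 mean [0.648 0.275 0.085] z 0.082 0.086 topmean [0.6484 0.2747 0.0847] bbox [0.628 0.257 0.082] [0.667 0.292 0.088]
  circ [0.6483 0.2747 0.0133] rect ((647.5201416015625, 274.0180358886719), (37.580387115478516, 36.151161193847656), 29.811166763305664)
blue [317. 169.] 123 mean [0.438 0.012 0.084] z 0.082 0.086 topmean [0.4383 0.0118 0.0844] bbox [ 0.419 -0.005  0.082] [0.456 0.029 0.087]
  circ [0.4384 0.0117 0.013 ] rect ((437.8471984863281, 11.376214027404785), (36.27664566040039, 33.05145263671875), 22.88991928100586)
blue [406. 214.] 1383 mean [0.421 0.23  0.01 ] z 0.0 0.03 topmean [0.4357 0.2367 0.0292] bbox [0.356 0.159 0.   ] [0.497 0.3   0.032]
  circ [0.4198 0.2295 0.0415] rect ((427.63018798828125, 229.823486328125), (118.98123168945312, 121.30689239501953), 76.2
[... 2307 characters left out ...]
0.2586  0.0146] rect ((623.1618041992188, -260.0596923828125), (33.904293060302734, 43.61391830444336), 27.092065811157227)
black [275. 151.] 160 mean [ 0.779 -0.291  0.077] z 0.061 0.082 topmean [ 0.7799 -0.2961  0.0803] bbox [ 0.75  -0.322  0.061] [ 0.809 -0.269  0.085]
  circ [ 0.7788 -0.2949  0.0206] rect ((780.7052612304688, -295.6039733886719), (50.569549560546875, 53.9129753112793), 39.187984466552734)
black [299. 201.] 258 mean [ 0.576 -0.058  0.078] z 0.061 0.082 topmean [ 0.5763 -0.0619  0.0804] bbox [ 0.548 -0.094  0.061] [ 0.605 -0.035  0.084]
  circ [ 0.5757 -0.061   0.0209] rect ((578.068115234375, -62.82981872558594), (51.660560607910156, 58.21110153198242), 27.39397621154785)
```

View pics/crop1.png

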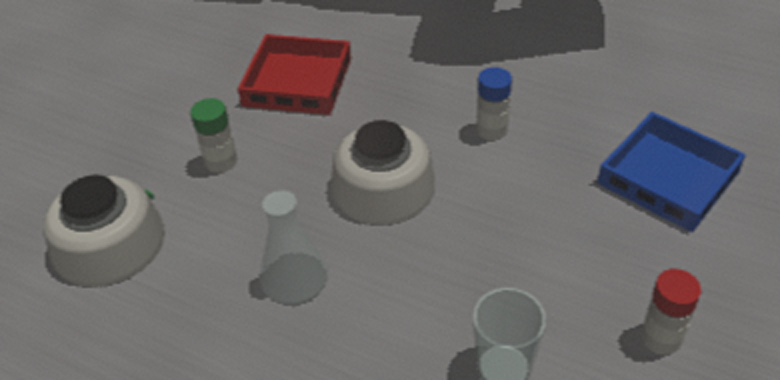

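The two mixers measure y≈-0.064 (pixel 259,201) and y≈-0.297 (pixel 114,230). The crop confirms that the one between the flask and the blue bottle is farthest left, so that is the one to use. Both views give consistent heights: caps 85 mm, pad 80 mm, tray rims 30 mm. Next I set the yaw to 0 and head for the red bottle.

move_arm([
  [[1,0.5,-0.5,0,0,0,0.128],[1,1,-1,0,0,0,0.256],[1,1,-1,0,0,0,0.256],[1,1,-1,0,0,0,0.256],[1,1,-1,0,0,0,0.256]],
])

```text
time: 0.57
tool_pos: [0.269, -0.3721, 0.4049]
ee_rot: [-3.141, -0.001, 0.003]
wrist_force: [0.3, -0.8, 0.1]
width: 0.0939
```

```bash
python3 - <<'E'
from bench import robot
from h import *
o=robot.get_obs();print(o['time'],o['tool_pos'],o['ee_rot'],o['joint_positions'])
# bystander glass base centres from pixel on z=0
for n,px in [("scene0",[(322,316),(217,269)]),("side0",[(193,246),(250,207)])]:
    f=load(n);C=-f['R'].T@f['t']
    for p in px:
        r=f['R'].T@np.linalg.inv(f['mtx'])@[*p,1]; print(n,p,(C-r*C[2]/r[2]).round(3))
E
```

```text
0.5667 [ 0.26903569 -0.37206557  0.40492283] [-3.14100054e+00 -9.56254082e-04  3.27106240e-03] [-1.06870388e+00 -1.17120334e-01  1.57189677e+00  1.13060051e-03
  1.68687864e+00  4.98952014e-01]
scene0 (322, 316) [0.747 0.151 0.   ]
scene0 (217, 269) [ 0.739 -0.088  0.   ]
side0 (193, 246) [0.746 0.144 0.   ]
side0 (250, 207) [ 0.735 -0.086  0.   ]
```

move_arm([
  [[1,0.18,-0.31,0,0,0,0],[1,0.36,-0.62,0,0,0,0],[1,0.54,-0.93,0,0,0,0]],
])

```text
time: 0.82
tool_pos: [0.3221, -0.282, 0.4044]
ee_rot: [3.141, 0.0, -0.002]
wrist_force: [0.8, -0.1, -0.4]
width: 0.0939
```

move_arm([
  [[1,0.18,-0.31,0,0,0,0],[1,0.36,-0.62,0,0,0,0],[1,0.54,-0.93,0,0,0,0]],
])

```text
time: 1.07
tool_pos: [0.3766, -0.1885, 0.4046]
ee_rot: [3.141, 0.0, -0.001]
wrist_force: [0.8, -0.0, 0.7]
width: 0.0938
```

move_arm([
  [[1,0.18,-0.31,0,0,0,0],[1,0.36,-0.62,0,0,0,0],[1,0.54,-0.93,0,0,0,0]],
])

```text
time: 1.32
tool_pos: [0.4309, -0.0953, 0.4045]
ee_rot: [3.141, -0.0, -0.0]
wrist_force: [-0.5, -0.4, -0.8]
width: 0.0938
```

move_arm([
  [[1,0.18,-0.31,0,0,0,0],[1,0.36,-0.62,0,0,0,0],[1,0.54,-0.93,0,0,0,0]],
])

```text
time: 1.57
tool_pos: [0.4852, -0.0022, 0.4044]
ee_rot: [3.141, -0.0, -0.0]
wrist_force: [1.0, -0.8, 0.7]
width: 0.0942
```

move_arm([
  [[1,0.18,-0.31,0,0,0,0],[1,0.36,-0.62,0,0,0,0],[1,0.54,-0.93,0,0,0,0]],
])

```text
time: 1.82
tool_pos: [0.5395, 0.0908, 0.4041]
ee_rot: [3.141, 0.0, -0.0]
wrist_force: [0.3, -0.2, -0.4]
width: 0.0941
```

move_arm([
  [[1,0.18,-0.31,0,0,0,0],[1,0.36,-0.62,0,0,0,0],[1,0.54,-0.93,0,0,0,0],[1,0.54,-0.93,0,0,0,0]],
])

```text
time: 2.15
tool_pos: [0.5949, 0.1868, 0.4016]
ee_rot: [-3.14, 0.002, 0.005]
wrist_force: [-1.5, -0.6, -0.1]
width: 0.0942
```

```bash
cat >> h.py <<'E'
def wsnap(tag):
    from bench import robot
    o=robot.get_obs();p=robot.camera_params("wrist");im,d=robot.snapshot("wrist")
    cv2.imwrite(f"pics/{tag}.png",im[:,:,::-1]);np.savez(f"pics/{tag}.npz",im=im,d=d,**p)
    print(o['time'],o['tool_pos'].round(4),o['ee_rot'].round(4),o['wrist_force'].round(2),o['width'])
def blobs(tag,cols=("red","blue","black")):
    f=load(tag);X,ok=cloud(f);im=f['im'];hsv=cv2.cvtColor(im,cv2.COLOR_RGB2HSV)
    H,S,V=[hsv[...,i].astype(int) for i in range(3)]
    M=dict(red=((H<8)|(H>172))&(S>150),blue=(H>105)&(H<130)&(S>150),green=(H>50)&(H<85)&(S>120),black=(V<70)&(X[...,2]>.06)&(X[...,2]<.1))
    for c in cols:
        k,l,st,ce=cv2.connectedComponentsWithStats((M[c]&ok).astype(np.uint8))
        for i in range(1,k):
            if st[i,4]<150: continue
            P=X[l==i];hi=np.percentile(P[:,2],90)
            top=P[np.abs(P[:,2]-hi)<.004] 
            q=cv2.minAreaRect((top[:,:2]*1000).astype(np.float32))
            (cx,cy),r=cv2.minEnclosingCircle((top[:,:2]*1000).astype(np.float32))
            print(c,'px',ce[i].round(),st[i,4],'top z',hi.round(4),'mean',top.mean(0).round(4),'rect',np.round(q[0],1),np.round(q[1],1),round(q[2],1),'circ',round(cx,1),round(cy,1),round(r,1))
E
python3 -c "
from h import *
wsnap('w1');blobs('w1')"
```

```text
2.15 [0.5949 0.1868 0.4016] [-3.14e+00  2.10e-03  5.10e-03] [-1.53 -0.6  -0.09] 0.0941641686079032
red px [184. 140.] 1532 top z 0.0854 mean [0.6457 0.2751 0.0844] rect [645.4 275.6] [36.4 38.1] 0.2 circ 645.6 275.5 19.3
blue px [248. 289.] 3998 top z 0.0292 mean [0.4761 0.2225 0.029 ] rect [455. 223.] [117.2  61.3] 76.5 circ 454.9 223.4 64.7
blue px [248. 353.] 1151 top z 0.0298 mean [0.3715 0.236  0.0288] rect [371.1 241. ] [ 32.9 119. ] 0.3 circ 383.5 241.0 59.5
black px [535. 209.] 2469 top z 0.0807 mean [ 0.5806 -0.0597  0.0798] rect [579.5 -58.4] [54.3 46.4] 12.1 circ 580.2 -63.2 28.1
```

View pics/w1.png

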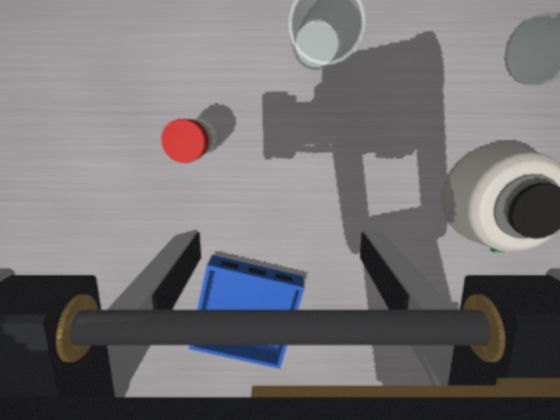

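The wrist view puts the red cap at px (184,140), which gives (0.6455, 0.2755, 0.085). That agrees with the average of the scene and side views.

move_arm([
  [[1,0.25,-0.45,0,0,0,0],[1,0.51,-0.89,0,0,0,0],[1,0.51,-0.89,0,0,0,0],[1,0.51,-0.89,0,0,0,0],[1,0.51,-0.89,0,0,0,0]],
])

```text
time: 2.62
tool_pos: [0.6438, 0.271, 0.4035]
ee_rot: [3.14, 0.002, -0.0]
wrist_force: [-0.7, -1.1, -0.6]
width: 0.0938
```

```bash
python3 -c "
from h import *
wsnap('w2');blobs('w2')
from bench import robot
o=robot.get_obs();print(o['joint_positions'])"
```

```text
2.6167 [0.6438 0.271  0.4035] [ 3.1398e+00  1.5000e-03 -3.0000e-04] [-0.74 -1.12 -0.58] 0.09375150033718062
red px [274. 192.] 1296 top z 0.0854 mean [0.6467 0.2764 0.0845] rect [646.5 276.5] [36.  37.7] 88.7 circ 646.2 276.3 19.3
blue px [301. 303.] 644 top z 0.0297 mean [0.4916 0.2573 0.0289] rect [492.2 251.4] [50.8 10.9] 88.7 circ 487.2 251.5 25.4
blue px [307. 364.] 3654 top z 0.0274 mean [0.3972 0.2471 0.0282] rect [403.4 235.1] [131.7  63.9] 89.7 circ 408.6 235.0 70.7
[ 3.16736029e-01  4.27262489e-01  9.55587761e-01 -1.25555223e-03
  1.76000519e+00  1.88872820e+00]
```

move_arm([
  [[1,0.02,-0.05,0.3,0,0,0],[1,0.02,-0.05,0.6,0,0,0],[1,0.02,-0.05,0.9,0,0,0],[1,0.02,-0.05,0.9,0,0,0],[1,0.02,-0.05,0.9,0,0,0]],
])

```text
time: 3.08
tool_pos: [0.6447, 0.2748, 0.313]
ee_rot: [3.139, 0.005, -0.002]
wrist_force: [0.5, -0.1, 0.6]
width: 0.0938
```

```bash
python3 -c "
from h import *
wsnap('w3');blobs('w3',['red'])"
```

```text
3.0833 [0.6447 0.2748 0.313 ] [ 3.1394e+00  4.6000e-03 -2.2000e-03] [ 0.51 -0.09  0.59] 0.09383604603003866
red px [277. 221.] 2611 top z 0.0853 mean [0.647  0.2769 0.0845] rect [646.5 276.9] [36.6 37.8] 89.2 circ 646.3 276.7 19.4
```

View pics/w3.png

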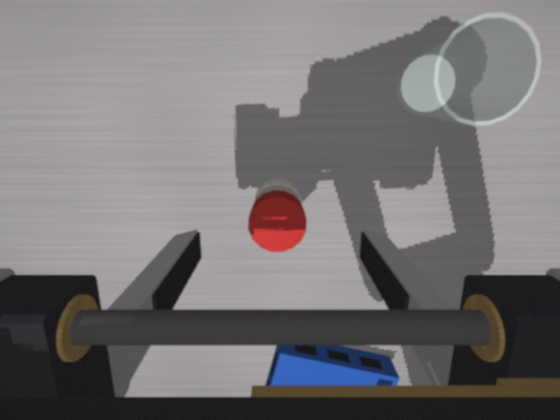

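The cap sits at px (277,221), centred between the fingertips at x≈281. I'll go down and grip.

move_arm([
  [[1,0.02,-0.02,0.3,0,0,0],[1,0.02,-0.02,0.55,0,0,0],[1,0.02,-0.02,0.81,0,0,0],[1,0.02,-0.02,0.81,0,0,0],[1,0.02,-0.02,0.81,0,0,0],[1,0.02,-0.02,0.81,0,0,0]],
])

```text
time: 3.63
tool_pos: [0.6482, 0.2788, 0.2377]
ee_rot: [-3.14, -0.006, -0.001]
wrist_force: [0.9, 0.8, 0.7]
width: 0.0938
```

move_arm([
  [[0,0,0,0,0,0,0],[0,0,0,0,0,0,0],[0,0,0,0,0,0,0],[0,0,0,0,0,0,0],[0,0,0,0,0,0,0],[0,0,0,0,0,0,0],[0,0,0,0,0,0,0],[0,0,0,0,0,0,0]],
])

```text
time: 4.3
tool_pos: [0.6472, 0.2788, 0.2335]
ee_rot: [3.141, 0.0, -0.0]
wrist_force: [0.7, -2.8, 1.6]
width: 0.044
```

```bash
python3 -c "
from h import *
wsnap('w4');blobs('w4',['red'])"
```

```text
4.3 [0.6472 0.2788 0.2335] [ 3.1412e+00  2.0000e-04 -3.0000e-04] [ 0.68 -2.75  1.59] 0.04402991324751136
red px [286. 275.] 5385 top z 0.0853 mean [0.6507 0.2768 0.0845] rect [651. 276.] [38.4 28.9] 89.5 circ 647.6 276.2 19.8
```

View pics/w4.png

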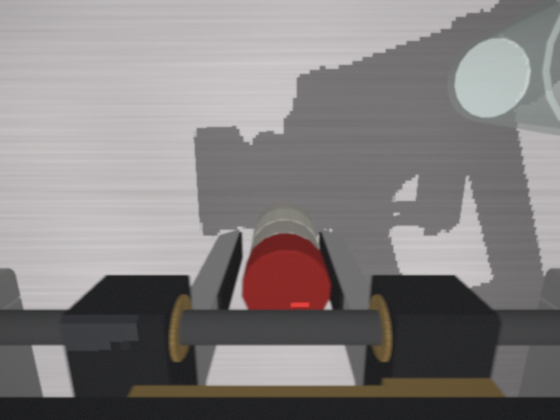

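move_arm([
  [[0,0,0,0,0,0,0],[0,0,0,0,0,0,0],[0,0,0,0,0,0,0],[0,0,0,0,0,0,0]],
])

```text
time: 4.68
tool_pos: [0.6472, 0.2787, 0.2335]
ee_rot: [3.141, 0.0, -0.0]
wrist_force: [0.3, -1.5, -0.5]
width: 0.0394
```

move_arm([
  [[0,0,0,-0.02,0,0,0],[0,0,0,-0.04,0,0,0],[0,0,0,-0.08,0,0,0],[0,0,0,-0.1,0,0,0],[0,0,0,-0.1,0,0,0]],
])

```text
time: 5.1
tool_pos: [0.6474, 0.279, 0.2447]
ee_rot: [-3.141, -0.002, -0.0]
wrist_force: [-0.2, 0.1, -0.7]
width: 0.04
```

```bash
python3 -c "
from h import *
wsnap('w5');blobs('w5',['red'])"
```

```text
5.1 [0.6474 0.279  0.2447] [-3.141e+00 -1.600e-03 -2.000e-04] [-0.18  0.1  -0.68] 0.03998443571244924
red px [280. 275.] 5489 top z 0.0964 mean [0.6511 0.2797 0.0956] rect [651.5 279.6] [39.5 29.1] 89.5 circ 646.4 279.7 20.1
```

Held: the bottle rose with the gripper and the width reads 40 mm. Carrying it to the mixer.

move_arm([
  [[0,0,0,-0.2,0,0,0],[0,0,0.1,-0.45,0,0,0],[0,0,0.3,-0.7,0,0,0],[0,0,0.5,-0.9,0,0,0],[0,0,0.7,-1,0,0,0]],
])

```text
time: 5.57
tool_pos: [0.6474, 0.2085, 0.3477]
ee_rot: [-3.14, -0.006, 0.0]
wrist_force: [0.9, -0.1, -0.9]
width: 0.0396
```

move_arm([
  [[0,-0.1,0.25,-0.1,0,0,0],[0,-0.2,0.5,-0.2,0,0,0],[0,-0.3,0.75,-0.3,0,0,0],[0,-0.4,1,-0.4,0,0,0]],
])

```text
time: 5.9
tool_pos: [0.6065, 0.1078, 0.384]
ee_rot: [3.142, 0.0, -0.0]
wrist_force: [0.3, -0.3, -1.3]
width: 0.0396
```

move_arm([
  [[0,-0.09,0.25,0,0,0,0],[0,-0.18,0.5,0,0,0,0],[0,-0.27,0.75,0,0,0,0],[0,-0.27,0.9,0,0,0,0],[0,-0.27,0.9,0,0,0,0],[0,-0.27,0.9,0,0,0,0]],
])

```text
time: 6.4
tool_pos: [0.58, 0.0184, 0.3838]
ee_rot: [-3.141, -0.0, -0.002]
wrist_force: [0.0, 0.6, -1.6]
width: 0.0396
```

```bash
python3 -c "
from h import *
wsnap('w6');blobs('w6',['red','black'])"
```

```text
6.4 [0.58   0.0184 0.3838] [-3.141e+00 -3.000e-04 -1.900e-03] [ 0.03  0.59 -1.58] 0.03959614912644812
red px [508. 271.] 6050 top z 0.0289 mean [ 0.4993 -0.2254  0.0289] rect [ 503.3 -230. ] [ 50.7 117.2] 44.1 circ 489.4 -243.5 58.7
red px [280. 275.] 5505 top z 0.2355 mean [0.5835 0.019  0.2347] rect [584.2  19.1] [39.5 29.1] 89.9 circ 579.0 19.0 20.0
black px [371. 198.] 2825 top z 0.0805 mean [ 0.5815 -0.0629  0.0796] rect [580.8 -63. ] [53.3 53. ] 0.9 circ 581.0 -63.3 27.4
```

View pics/w6.png

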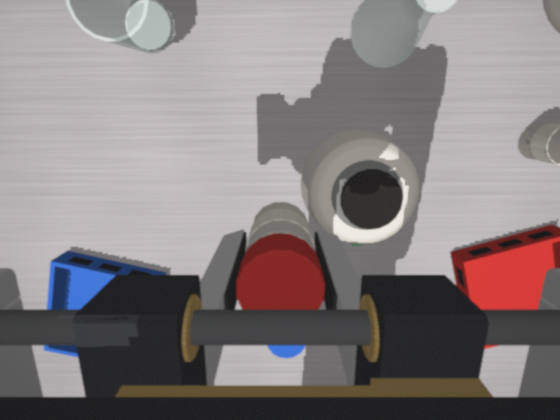

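The bottle is held and the pad is at px (371,198), which gives (0.5805, -0.063, 0.080). I'll move over it and lower to just above.

move_arm([
  [[0,0,0.25,0,0,0,0],[0,0,0.5,0,0,0,0],[0,0,0.7,0,0,0,0],[0,0,0.82,0,0,0,0],[0,0,0.82,0.2,0,0,0],[0,0,0.82,0.4,0,0,0],[0,0,0.82,0.6,0,0,0],[0,0,0.82,0.6,0,0,0]],
])

```text
time: 7.12
tool_pos: [0.5793, -0.0619, 0.3184]
ee_rot: [-3.139, 0.009, 0.001]
wrist_force: [-0.7, 0.4, -2.0]
width: 0.0395
```

move_arm([
  [[0,0,0,0,0,0,0],[0,0,0,0,0,0,0],[0,0,0,0,0,0,0]],
])

```text
time: 7.37
tool_pos: [0.5807, -0.0627, 0.3257]
ee_rot: [3.141, -0.003, 0.0]
wrist_force: [0.4, -0.2, -2.2]
width: 0.0392
```

```bash
python3 -c "
from h import *
wsnap('w7');blobs('w7',['red','black'])
from bench import robot
for n in ['side','scene']:
    im,d=robot.snapshot(n);np.savez(f'pics/{n}7.npz',im=im,d=d,**robot.camera_params(n))
    b=(120,260,240,360) if n=='side' else (130,270,200,320)
    cv2.imwrite(f'pics/{n}7.png',cv2.resize(im[b[0]:b[1],b[2]:b[3],::-1],None,fx=4,fy=4))
"
```

```text
7.3667 [ 0.5807 -0.0627  0.3257] [ 3.141e+00 -3.400e-03  4.000e-04] [ 0.44 -0.25 -2.17] 0.0392255552293139
red px [280. 275.] 5500 top z 0.1774 mean [ 0.5847 -0.0623  0.1767] rect [585.2 -62.3] [29.2 39.7] 0.3 circ 580.1 -62.2 20.0
red px [498. 281.] 4350 top z 0.0296 mean [ 0.5139 -0.2731  0.029 ] rect [ 513.2 -272.8] [92.3 46.6] 73.1 circ 495.6 -267.5 46.3
red px [502. 360.] 1234 top z 0.0294 mean [ 0.4056 -0.2877  0.0286] rect [ 405.  -287.8] [ 6.1 47.3] 17.7 circ 405.0 -287.8 23.7
black px [284. 203.] 1612 top z 0.0804 mean [ 0.5938 -0.0657  0.0795] rect [588.3 -64.8] [53.4 38.6] 83.2 circ 580.6 -64.1 27.5
```

View pics/side7.png

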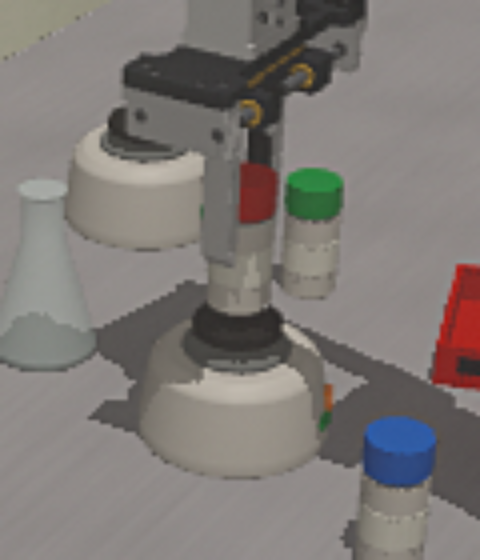

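View pics/scene7.png

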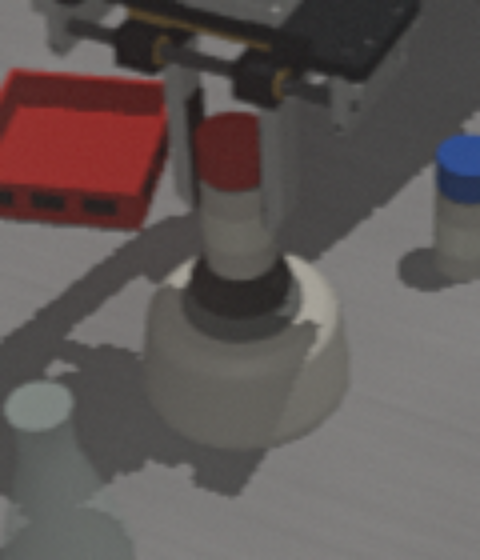

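The bottle is centred over the pad to within 1 mm, about 11 mm above it. Pressing slowly.

move_arm([
  [[0,0,0,0.04,0,0,0],[0,0,0,0.08,0,0,0],[0,0,0,0.11,0,0,0],[0,0,0,0.13,0,0,0],[0,0,0,0.15,0,0,0],[0,0,0,0.17,0,0,0],[0,0,0,0.19,0,0,0],[0,0,0,0.2,0,0,0]],
])

```text
time: 8.18
tool_pos: [0.58, -0.0631, 0.3051]
ee_rot: [3.141, -0.001, -0.0]
wrist_force: [-2.6, -0.1, 6.9]
width: 0.0396
```

move_arm([
  [[0,0,0,0.01,0,0,0],[0,0,0,0.02,0,0,0],[0,0,0,0.02,0,0,0]],
])

```text
time: 8.43
tool_pos: [0.58, -0.0631, 0.3038]
ee_rot: [3.141, -0.001, -0.0]
wrist_force: [-4.0, 0.5, 8.8]
width: 0.0398
```

```bash
python3 -c "
from h import *
wsnap('w8');blobs('w8',['red'])
"
```

```text
8.4333 [ 0.58   -0.0631  0.3038] [ 3.1412e+00 -1.3000e-03 -3.0000e-04] [-3.99  0.54  8.78] 0.039835199907986486
red px [280. 275.] 5500 top z 0.1555 mean [ 0.5836 -0.0627  0.1548] rect [584.  -62.8] [39.6 29.1] 88.8 circ 578.8 -62.6 20.1
red px [505. 285.] 3402 top z 0.0295 mean [ 0.516  -0.2578  0.0289] rect [ 516.  -260.7] [ 6.7 80.4] 17.0 circ 517.9 -260.1 40.2
red px [502. 367.] 1942 top z 0.0271 mean [ 0.4027 -0.277   0.0274] rect [ 401.9 -278.6] [ 6.6 31. ] 17.9 circ 403.0 -278.3 15.5
```

move_arm([
  [[0,0,0,0.01,0,0,0],[0,0,0,0.02,0,0,0],[0,0,0,0.02,0,0,0]],
])

```text
time: 8.73
tool_pos: [0.5799, -0.0631, 0.3034]
ee_rot: [3.141, -0.002, -0.0]
wrist_force: [-5.6, 1.6, 14.0]
width: 0.04
```

move_arm([
  [[0,0,0,0.01,0,0,0],[0,0,0,0.01,0,0,0],[0,0,0,0.01,0,0,0]],
])

```text
time: 8.98
tool_pos: [0.5798, -0.063, 0.3034]
ee_rot: [3.141, -0.003, -0.0]
wrist_force: [-7.3, 0.9, 16.7]
width: 0.0393
```

```bash
python3 -c "
from h import *
wsnap('w9');blobs('w9',['red'])
"
```

```text
8.9833 [ 0.5798 -0.063   0.3034] [ 3.1409e+00 -2.5000e-03 -2.0000e-04] [-7.28  0.86 16.71] 0.03925714516016769
red px [280. 275.] 5490 top z 0.1551 mean [ 0.5837 -0.0627  0.1543] rect [584.2 -62.7] [28.8 39.8] 0.2 circ 579.1 -62.6 20.0
red px [505. 285.] 3359 top z 0.0296 mean [ 0.5157 -0.2569  0.0289] rect [ 515.8 -260.2] [ 7.5 80.7] 16.9 circ 518.0 -259.6 40.4
red px [502. 368.] 1965 top z 0.027 mean [ 0.4026 -0.2768  0.0273] rect [ 401.5 -278.7] [ 8.  30.5] 16.1 circ 403.5 -278.2 15.3
```

Fully down: the height has stalled while the force rose to 17 N, with no slip. Holding for over 1 s, then lifting.

move_arm([
  [[0,0,0,0,0,0,0],[0,0,0,0,0,0,0],[0,0,0,0,0,0,0],[0,0,0,0,0,0,0],[0,0,0,0,0,0,0],[0,0,0,0,0,0,0],[0,0,0,0,0,0,0],[0,0,0,0,0,0,0]],
])

```text
time: 9.7
tool_pos: [0.5798, -0.0631, 0.3033]
ee_rot: [3.141, -0.003, -0.0]
wrist_force: [-6.1, 0.3, 16.5]
width: 0.0396
```

move_arm([
  [[0,0,0,0,0,0,0],[0,0,0,0,0,0,0],[0,0,0,0,0,0,0],[0,0,0,0,0,0,0],[0,0,0,0,0,0,0],[0,0,0,0,0,0,0],[0,0,0,0,0,0,0],[0,0,0,0,0,0,0]],
])

```text
time: 10.37
tool_pos: [0.5798, -0.0631, 0.3034]
ee_rot: [3.141, -0.003, -0.0]
wrist_force: [-7.0, 0.8, 17.3]
width: 0.0394
```

move_arm([
  [[0,0,0,-0.05,0,0,0],[0,0,0,-0.1,0,0,0],[0,0,0,-0.2,0,0,0],[0,0,0,-0.35,0,0,0],[0,0,0,-0.5,0,0,0],[0,0,0,-0.65,0,0,0],[0,0,0,-0.7,0,0,0],[0,0,0,-0.7,0,0,0]],
])

```text
time: 11.03
tool_pos: [0.5804, -0.0632, 0.3701]
ee_rot: [3.141, -0.003, -0.0]
wrist_force: [-0.7, -0.9, -0.8]
width: 0.0398
```

```bash
python3 -c "
from h import *
wsnap('w10');blobs('w10',['red','black'])
"
```

```text
11.0333 [ 0.5804 -0.0632  0.3701] [ 3.1409e+00 -3.1000e-03 -4.0000e-04] [-0.66 -0.92 -0.79] 0.03978041934075452
red px [466. 269.] 5188 top z 0.0297 mean [ 0.5027 -0.2647  0.0291] rect [ 471.7 -254.8] [ 87.9 119.6] 16.7 circ 471.9 -253.9 72.6
red px [280. 275.] 5501 top z 0.2217 mean [ 0.5843 -0.0628  0.221 ] rect [584.9 -62.7] [29.4 39.5] 0.3 circ 579.8 -62.8 20.1
black px [282. 193.] 1767 top z 0.0804 mean [ 0.5907 -0.065   0.0796] rect [588.2 -64.9] [54.5 38.9] 85.7 circ 580.7 -64.5 27.5
```

View pics/w10.png

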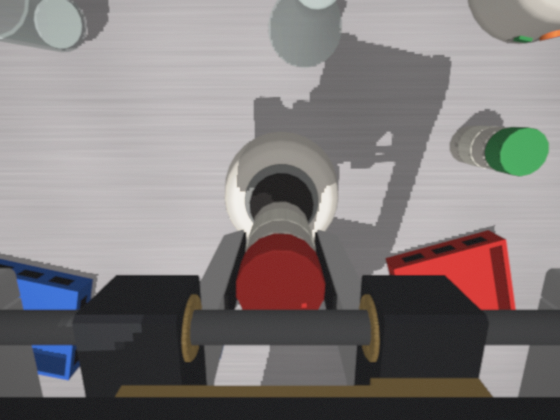

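The mix is done and the pad is back at 80 mm. On to the red tray, at about (0.455, -0.260).

move_arm([
  [[0,-0.1,0.15,0,0,0,0],[0,-0.22,0.35,0,0,0,0],[0,-0.36,0.56,0,0,0,0],[0,-0.5,0.78,0,0,0,0],[0,-0.63,0.98,0,0,0,0]],
])

```text
time: 11.5
tool_pos: [0.5161, -0.1619, 0.3666]
ee_rot: [-3.141, 0.003, -0.0]
wrist_force: [-0.3, 0.6, -1.4]
width: 0.0396
```

move_arm([
  [[0,-0.15,0.23,0,0,0,0],[0,-0.3,0.46,0,0,0,0],[0,-0.43,0.68,0,0,0,0],[0,-0.54,0.86,0,0,0,0],[0,-0.62,0.98,0,0,0,0],[0,-0.62,0.98,0,0,0,0],[0,-0.62,0.98,0,0,0,0]],
])

```text
time: 12.08
tool_pos: [0.4547, -0.2593, 0.3672]
ee_rot: [-3.14, 0.002, -0.002]
wrist_force: [0.4, -0.2, -1.9]
width: 0.0395
```

```bash
python3 -c "
from h import *
wsnap('w11');blobs('w11',['red'])
f=load('w11');X,ok=cloud(f);hsv=cv2.cvtColor(f['im'],cv2.COLOR_RGB2HSV)
H,S=hsv[...,0].astype(int),hsv[...,1]
m=((H<8)|(H>172))&(S>150)&(X[...,2]>.024)&(X[...,2]<.036)&ok
P=X[m];print(P.min(0),P.max(0),cv2.minAreaRect((P[:,:2]*1000).astype(np.float32)))
"
```

```text
12.0833 [ 0.4547 -0.2593  0.3672] [-3.1396e+00  1.6000e-03 -1.9000e-03] [ 0.43 -0.18 -1.88] 0.03952278548132086
red px [283. 175.] 10835 top z 0.0291 mean [ 0.4806 -0.2573  0.0293] rect [ 456.2 -259.5] [118.1 118.8] 16.8 circ 455.9 -259.7 82.6
red px [280. 275.] 5505 top z 0.2189 mean [ 0.458  -0.2584  0.2182] rect [ 458.5 -258.3] [29.1 39.3] 0.2 circ 453.5 -258.3 20.0
[ 0.40739779 -0.33238702  0.02400409] [ 0.52928809 -0.18641524  0.0321782 ] ((456.1981506347656, -259.5193176269531), (118.14916229248047, 118.80210876464844), 16.776607513427734)
```

View pics/w11.png

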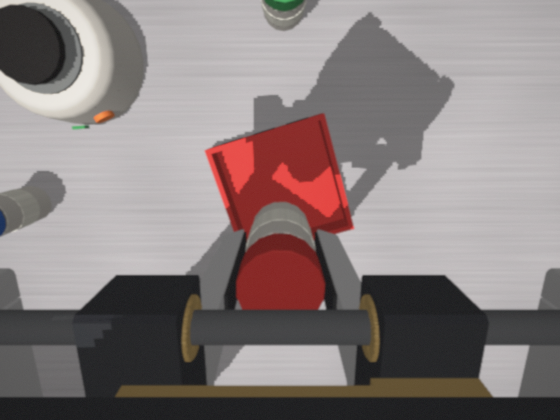

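The bottle is centred over the red tray. Lowering.

move_arm([
  [[0,0.01,0,0.12,0,0,0],[0,0.01,0,0.3,0,0,0],[0,0.01,0,0.5,0,0,0],[0,0.01,0,0.7,0,0,0],[0,0.01,0,0.85,0,0,0],[0,0.01,0,0.95,0,0,0],[0,0.01,0,1,0,0,0],[0,0.01,0,1,0,0,0]],
])

```text
time: 12.8
tool_pos: [0.4561, -0.2583, 0.2669]
ee_rot: [-3.14, 0.002, 0.001]
wrist_force: [0.6, 0.3, -1.5]
width: 0.0398
```

move_arm([
  [[0,0,0,0.05,0,0,0],[0,0,0,0.1,0,0,0],[0,0,0,0.15,0,0,0],[0,0,0,0.19,0,0,0],[0,0,0,0.21,0,0,0],[0,0,0,0.23,0,0,0],[0,0,0,0.23,0,0,0],[0,0,0,0.23,0,0,0]],
])

```text
time: 13.47
tool_pos: [0.4561, -0.2592, 0.2457]
ee_rot: [3.141, -0.0, -0.0]
wrist_force: [-1.3, 0.1, -1.7]
width: 0.0394
```

```bash
python3 -c "
from h import *
wsnap('w12');blobs('w12',['red'])
"
```

```text
13.4667 [ 0.4561 -0.2592  0.2457] [ 3.1415e+00 -1.0000e-04 -4.0000e-04] [-1.26  0.14 -1.65] 0.03942348073084104
red px [281. 191.] 18717 top z 0.0295 mean [ 0.4896 -0.255   0.0293] rect [ 462.2 -257.5] [106.1 119.3] 16.6 circ 461.9 -257.4 78.8
red px [280. 276.] 5602 top z 0.0974 mean [ 0.4594 -0.2586  0.0967] rect [ 460.1 -258.4] [29.2 39.4] 0.4 circ 454.8 -258.1 20.4
```

move_arm([
  [[0,0,0,0.015,0,0,0],[0,0,0,0.03,0,0,0],[0,0,0,0.045,0,0,0],[0,0,0,0.055,0,0,0],[0,0,0,0.06,0,0,0],[0,0,0,0.065,0,0,0],[0,0,0,0.065,0,0,0],[0,0,0,0.065,0,0,0]],
])

```text
time: 14.18
tool_pos: [0.4561, -0.2591, 0.2392]
ee_rot: [3.142, -0.0, -0.0]
wrist_force: [0.2, 0.5, -1.0]
width: 0.0398
```

move_arm([
  [[0,0,0,0.005,0,0,0],[0,0,0,0.01,0,0,0],[0,0,0,0.01,0,0,0]],
])

```text
time: 14.43
tool_pos: [0.4561, -0.2592, 0.2385]
ee_rot: [3.141, -0.0, -0.0]
wrist_force: [0.2, 0.4, 0.4]
width: 0.0397
```

```bash
python3 -c "
from h import *
wsnap('w13');blobs('w13',['red'])
"
```

```text
14.4333 [ 0.4561 -0.2592  0.2385] [ 3.1413e+00 -3.0000e-04 -4.0000e-04] [0.23 0.4  0.38] 0.03967429273476815
red px [280. 192.] 19475 top z 0.0295 mean [ 0.4906 -0.2547  0.0293] rect [ 463.8 -256.8] [102.5 119.5] 16.7 circ 463.7 -256.9 77.9
red px [280. 276.] 5589 top z 0.0902 mean [ 0.4595 -0.2586  0.0894] rect [ 460.2 -258.6] [39.3 29.3] 89.6 circ 454.7 -258.1 20.5
```

Contact, at bottom z≈5 mm with the force just turning positive. Release and rise.

move_arm([
  [[0.5,0,0,0,0,0,0],[0.6,0,0,0,0,0,0],[0.7,0,0,0,0,0,0],[0.7,0,0,0,0,0,0],[0.7,0,0,0,0,0,0],[0.7,0,0,0,0,0,0]],
])

```text
time: 14.98
tool_pos: [0.4561, -0.2591, 0.2382]
ee_rot: [3.142, -0.0, -0.0]
wrist_force: [0.2, -0.2, -0.1]
width: 0.0657
```

```bash
python3 -c "
from h import *
wsnap('w14');blobs('w14',['red'])
"
```

```text
14.9833 [ 0.4561 -0.2591  0.2382] [ 3.1415e+00 -0.0000e+00 -3.0000e-04] [ 0.17 -0.16 -0.09] 0.06572704764575188
red px [279. 215.] 26462 top z 0.0894 mean [ 0.4597 -0.2588  0.0894] rect [ 460.3 -258.8] [65.8 29.3] 89.7 circ 448.0 -258.7 32.9
```

View pics/w14.png

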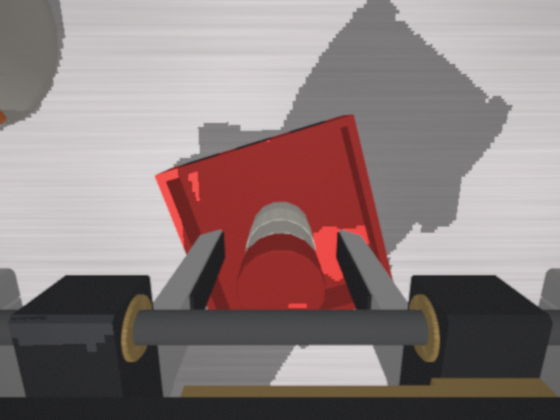

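move_arm([
  [[0.7,0,0,-0.1,0,0,0],[0.7,0,0,-0.25,0,0,0],[0.7,0,0,-0.5,0,0,0],[0.7,0,0,-0.75,0,0,0],[0.7,0,0,-1,0,0,0]],
])

```text
time: 15.45
tool_pos: [0.4559, -0.259, 0.3399]
ee_rot: [3.141, -0.0, -0.0]
wrist_force: [-0.0, -0.6, -0.5]
width: 0.0658
```

move_arm([
  [[1,0,-0.2,-0.2,0,0,0],[1,0,-0.4,-0.4,0,0,0],[1,0,-0.65,-0.6,0,0,0],[1,0,-0.9,-0.6,0,0,0]],
])

```text
time: 15.78
tool_pos: [0.4563, -0.1686, 0.4042]
ee_rot: [3.137, -0.009, -0.001]
wrist_force: [-0.2, 0.2, 0.3]
width: 0.0888
```

move_arm([
  [[1,-0.03,-0.3,0,0,0,0],[1,-0.06,-0.6,0,0,0,0],[1,-0.1,-0.9,0,0,0,0]],
])

```text
time: 16.03
tool_pos: [0.4457, -0.0779, 0.3993]
ee_rot: [3.141, -0.002, -0.001]
wrist_force: [-0.1, 0.3, -0.3]
width: 0.094
```

move_arm([
  [[1,-0.04,-0.3,0,0,0,0],[1,-0.08,-0.6,0,0,0,0],[1,-0.11,-0.8,0,0,0,0],[1,-0.11,-0.92,0,0,0,0],[1,-0.11,-0.92,0,0,0,0],[1,-0.11,-0.92,0,0,0,0],[1,-0.11,-0.92,0,0,0,0]],
])

```text
time: 16.62
tool_pos: [0.4352, 0.0124, 0.3986]
ee_rot: [3.141, -0.001, -0.001]
wrist_force: [0.1, -0.3, 0.1]
width: 0.0936
```

```bash
python3 -c "
from h import *
wsnap('w15');blobs('w15',['red','blue','black'])
"
```

```text
16.6167 [0.4352 0.0124 0.3986] [ 3.1409e+00 -6.0000e-04 -8.0000e-04] [ 0.09 -0.27  0.11] 0.09355479697732659
red px [511. 166.] 8401 top z 0.0303 mean [ 0.4536 -0.2257  0.0295] rect [ 451.9 -246.6] [120.5  94.5] 16.4 circ 452.8 -247.0 75.3
blue px [ 84. 190.] 12117 top z 0.029 mean [0.4309 0.2311 0.0287] rect [425.6 230.5] [120.8 119.6] 76.0 circ 426.1 230.1 83.2
blue px [279. 195.] 1314 top z 0.0854 mean [0.4372 0.0132 0.0845] rect [436.9  13.2] [37.3 36.4] 1.2 circ 436.8 13.0 19.4
black px [370.  31.] 3620 top z 0.0806 mean [ 0.578  -0.0632  0.0796] rect [576.3 -63.4] [54.1 48.8] 89.1 circ 578.8 -63.7 27.9
```

View pics/w15.png

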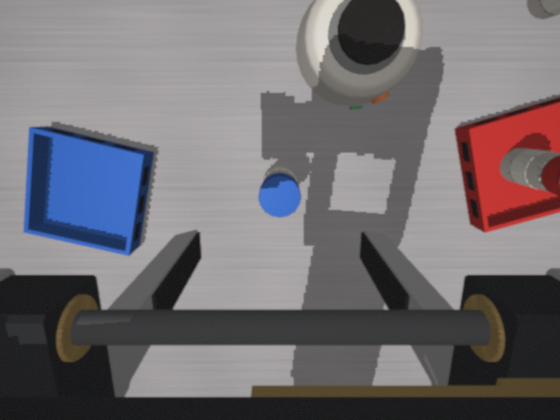

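The blue cap is at px (279,195), which gives (0.437, 0.013, 0.085). The blue tray is at (0.4256, 0.2305). Descending and gripping.

move_arm([
  [[1,0.015,-0.01,0.3,0,0,0],[1,0.015,-0.01,0.6,0,0,0],[1,0.015,-0.01,0.9,0,0,0],[1,0.015,-0.01,0.9,0,0,0],[1,0.015,-0.01,0.9,0,0,0]],
])

```text
time: 17.08
tool_pos: [0.4363, 0.0131, 0.3069]
ee_rot: [-3.141, 0.004, -0.002]
wrist_force: [-0.4, -0.7, 1.0]
width: 0.0941
```

move_arm([
  [[1,0,0,0.2,0,0,0],[1,0,0,0.4,0,0,0],[1,0,0,0.6,0,0,0],[1,0,0,0.75,0,0,0],[1,0,0,0.75,0,0,0],[1,0,0,0.75,0,0,0]],
])

```text
time: 17.58
tool_pos: [0.4375, 0.0134, 0.2349]
ee_rot: [3.141, -0.002, -0.001]
wrist_force: [-0.2, 0.4, 0.5]
width: 0.0936
```

```bash
python3 -c "
from h import *
wsnap('w16');blobs('w16',['blue'])
"
```

```text
17.5833 [0.4375 0.0134 0.2349] [ 3.1412e+00 -2.1000e-03 -1.0000e-03] [-0.22  0.38  0.49] 0.09364445872852668
blue px [ 27. 222.] 4916 top z 0.0295 mean [0.4485 0.1672 0.0287] rect [444.3 167.4] [59.8 20.9] 2.4 circ 444.0 174.2 29.9
blue px [281. 275.] 5302 top z 0.0852 mean [0.4407 0.0134 0.0845] rect [441.1  13.6] [29.8 38. ] 1.3 circ 437.0 13.8 19.5
```

View pics/w16.png

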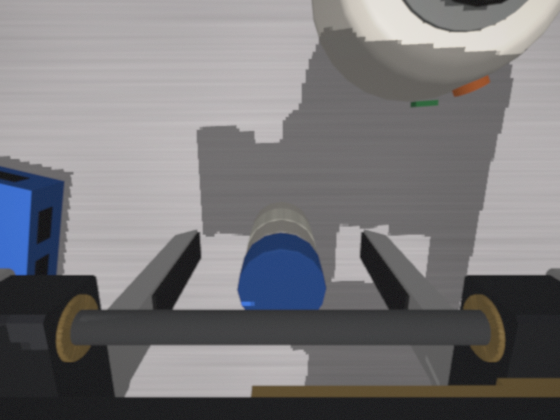

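The blue cap is at px (281,275), centred between the fingers. Grip and lift.

move_arm([
  [[0,0,0,0,0,0,0],[0,0,0,0,0,0,0],[0,0,0,0,0,0,0],[0,0,0,0,0,0,0],[0,0,0,0,0,0,0],[0,0,0,0,0,0,0],[0,0,0,0,0,0,0],[0,0,0,0,0,0,0]],
])

```text
time: 18.3
tool_pos: [0.4366, 0.0139, 0.2331]
ee_rot: [3.142, 0.0, -0.0]
wrist_force: [0.2, 0.7, 0.1]
width: 0.0441
```

move_arm([
  [[0,0,0,0,0,0,0],[0,0,0,0,0,0,0],[0,0,0,0,0,0,0],[0,0,0,0,0,0,0]],
])

```text
time: 18.63
tool_pos: [0.4366, 0.0139, 0.2331]
ee_rot: [3.141, 0.0, -0.0]
wrist_force: [-0.1, 0.5, -0.9]
width: 0.0398
```

move_arm([
  [[0,0,0,-0.05,0,0,0],[0,0,0,-0.15,0,0,0],[0,0,0,-0.3,0,0,0],[0,0,0,-0.5,0,0,0],[0,0,0,-0.7,0,0,0],[0,0,0,-0.8,0,0,0],[0,0,0,-0.8,0,0,0]],
])

```text
time: 19.22
tool_pos: [0.4375, 0.0138, 0.3167]
ee_rot: [3.141, -0.007, -0.0]
wrist_force: [0.8, 0.1, -0.5]
width: 0.0395
```

```bash
python3 -c "
from h import *
wsnap('w17');blobs('w17',['blue'])
"
```

```text
19.2167 [0.4375 0.0138 0.3167] [ 3.1409e+00 -6.9000e-03 -2.0000e-04] [ 0.78  0.05 -0.46] 0.039528978554853496
blue px [ 54. 218.] 14184 top z 0.0287 mean [0.4257 0.1934 0.0287] rect [421.8 215.2] [ 89.7 120.1] 76.3 circ 422.6 215.8 73.6
blue px [280. 275.] 5571 top z 0.1689 mean [0.4426 0.0143 0.1681] rect [443.2  14.3] [39.6 29.8] 89.9 circ 438.1 14.5 20.0
```

move_arm([
  [[0,-0.01,-0.1,-0.05,0,0,0],[0,-0.02,-0.3,-0.1,0,0,0],[0,-0.03,-0.5,-0.1,0,0,0],[0,-0.04,-0.75,-0.1,0,0,0],[0,-0.05,-1,-0.1,0,0,0]],
])

```text
time: 19.68
tool_pos: [0.431, 0.1152, 0.3219]
ee_rot: [3.142, 0.003, -0.001]
wrist_force: [0.7, -0.0, -1.4]
width: 0.0397
```

move_arm([
  [[0,-0.02,-0.25,0,0,0,0],[0,-0.03,-0.5,0,0,0,0],[0,-0.04,-0.75,0,0,0,0],[0,-0.06,-1,0,0,0,0]],
])

```text
time: 20.02
tool_pos: [0.4248, 0.2156, 0.3217]
ee_rot: [3.141, 0.003, 0.0]
wrist_force: [0.3, 0.4, -1.0]
width: 0.0397
```

move_arm([
  [[0,0,-0.1,0,0,0,0],[0,0,-0.16,0,0,0,0],[0,0,-0.16,0,0,0,0],[0,0,-0.16,0,0,0,0],[0,0,-0.16,0,0,0,0]],
])

```text
time: 20.43
tool_pos: [0.4258, 0.229, 0.3229]
ee_rot: [3.141, 0.0, -0.002]
wrist_force: [0.0, -0.5, -0.0]
width: 0.0396
```

```bash
python3 -c "
from h import *
wsnap('w18');blobs('w18',['blue'])
"
```

```text
20.4333 [0.4258 0.229  0.3229] [ 3.1407e+00  5.0000e-04 -1.5000e-03] [ 0.03 -0.45 -0.05] 0.03964823374757617
blue px [276. 179.] 12493 top z 0.0293 mean [0.4548 0.234  0.0294] rect [426.  231.2] [118. 119.] 76.0 circ 426.2 231.5 82.2
blue px [280. 275.] 5593 top z 0.175 mean [0.4298 0.2295 0.1742] rect [430.5 229.6] [30.3 39.6] 0.7 circ 425.9 229.6 19.8
```

View pics/w18.png

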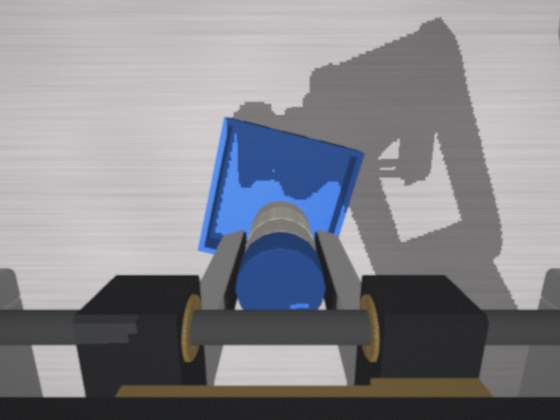

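The bottle is centred over the blue tray to within 2 mm. Lowering.

move_arm([
  [[0,0,-0.01,0.1,0,0,0],[0,0,-0.01,0.25,0,0,0],[0,0,-0.01,0.42,0,0,0],[0,0,-0.01,0.57,0,0,0],[0,0,-0.01,0.67,0,0,0],[0,0,-0.01,0.73,0,0,0],[0,0,-0.01,0.77,0,0,0],[0,0,-0.01,0.77,0,0,0]],
])

```text
time: 21.15
tool_pos: [0.4256, 0.2306, 0.2455]
ee_rot: [3.141, 0.001, -0.001]
wrist_force: [-0.1, -0.2, -1.0]
width: 0.0398
```

move_arm([
  [[0,0,0,0,0,0,0],[0,0,0,0,0,0,0],[0,0,0,0,0,0,0]],
])

```text
time: 21.4
tool_pos: [0.426, 0.231, 0.2471]
ee_rot: [-3.141, -0.002, -0.0]
wrist_force: [0.2, 0.3, -0.1]
width: 0.0397
```

```bash
python3 -c "
from h import *
wsnap('w19');blobs('w19',['blue'])
"
```

```text
21.4 [0.426  0.231  0.2471] [-3.1409e+00 -1.8000e-03 -3.0000e-04] [ 0.2   0.27 -0.13] 0.03974416273756761
blue px [282. 191.] 18193 top z 0.0295 mean [0.4597 0.2289 0.0293] rect [433.7 229.3] [118.9 103.4] 76.2 circ 433.4 229.8 77.7
blue px [280. 275.] 5714 top z 0.0992 mean [0.4303 0.2317 0.0984] rect [431.  231.6] [39.4 30.1] 89.2 circ 426.1 232.3 20.4
```

move_arm([
  [[0,0,0,0.02,0,0,0],[0,0,0,0.035,0,0,0],[0,0,0,0.05,0,0,0],[0,0,0,0.06,0,0,0],[0,0,0,0.07,0,0,0],[0,0,0,0.075,0,0,0],[0,0,0,0.075,0,0,0],[0,0,0,0.075,0,0,0]],
])

```text
time: 22.12
tool_pos: [0.4257, 0.2309, 0.2386]
ee_rot: [3.141, 0.0, -0.0]
wrist_force: [-1.0, 0.4, -1.2]
width: 0.0397
```

move_arm([
  [[0,0,0,0.004,0,0,0],[0,0,0,0.008,0,0,0],[0,0,0,0.008,0,0,0],[0,0,0,0.008,0,0,0]],
])

```text
time: 22.45
tool_pos: [0.4258, 0.2309, 0.2381]
ee_rot: [-3.142, -0.0, -0.0]
wrist_force: [-0.2, 0.1, 0.8]
width: 0.04
```

```bash
python3 -c "
from h import *
wsnap('w20');blobs('w20',['blue'])
"
```

```text
22.45 [0.4258 0.2309 0.2381] [-3.1415e+00 -4.0000e-04 -3.0000e-04] [-0.21  0.08  0.8 ] 0.03997138165328455
blue px [282. 191.] 19382 top z 0.0295 mean [0.461  0.2289 0.0293] rect [435.6 228.9] [118.9  99.2] 76.0 circ 435.3 228.8 76.8
blue px [280. 275.] 5706 top z 0.0902 mean [0.4298 0.2314 0.0894] rect [430.3 231.4] [39.4 30.3] 88.3 circ 425.6 232.3 20.6
```

The bottle is on the floor of the tray (bottom 5 mm, force just positive). Release, rise, and check with all cameras.

move_arm([
  [[0.5,0,0,0,0,0,0],[0.6,0,0,0,0,0,0],[0.7,0,0,0,0,0,0],[0.7,0,0,0,0,0,0],[0.7,0,0,0,0,0,0],[0.7,0,0,0,0,0,0]],
])

```text
time: 23.0
tool_pos: [0.4257, 0.2309, 0.2378]
ee_rot: [3.142, 0.0, -0.0]
wrist_force: [-0.2, -0.6, -0.6]
width: 0.0658
```

move_arm([
  [[0.7,0,0,-0.1,0,0,0],[0.7,0,0,-0.25,0,0,0],[0.7,0,0,-0.5,0,0,0],[0.7,0,0,-0.75,0,0,0],[0.7,0,0,-1,0,0,0],[0.7,0,0,-1,0,0,0]],
])

```text
time: 23.5
tool_pos: [0.4268, 0.2314, 0.3447]
ee_rot: [-3.137, -0.011, -0.0]
wrist_force: [0.0, 1.0, 0.1]
width: 0.0654
```

move_arm([
  [[0.7,0,0,-0.25,0,0,0],[0.7,0,0,-0.5,0,0,0],[0.7,0,0,-0.7,0,0,0],[0.7,0,0,-0.7,0,0,0],[0.7,0,0,-0.7,0,0,0],[0.7,0,0,-0.7,0,0,0]],
])

```text
time: 24.0
tool_pos: [0.4255, 0.2308, 0.4063]
ee_rot: [3.141, 0.002, -0.0]
wrist_force: [0.2, 0.7, -0.2]
width: 0.0659
```

```bash
python3 -c "
from h import *
wsnap('w21');blobs('w21',['blue'])
from bench import robot
ims=[]
for n in ['scene','side']:
    im,d=robot.snapshot(n);np.savez(f'pics/{n}21.npz',im=im,d=d,**robot.camera_params(n))
    cv2.imwrite(f'pics/{n}21.png',im[:,:,::-1]);print(n);blobs(n+'21',['red','blue'])
"
```

```text
24.0 [0.4255 0.2308 0.4063] [ 3.1406e+00  2.2000e-03 -3.0000e-04] [ 0.18  0.68 -0.21] 0.06594966877490836
blue px [280. 180.] 10576 top z 0.089 mean [0.4258 0.2309 0.0895] rect [425.3 230.9] [38.7 39. ] 60.2 circ 425.2 231.0 19.9
scene
red px [218. 167.] 533 top z 0.0298 mean [ 0.4756 -0.2507  0.0291] rect [ 459.  -260.8] [120.6 118.5] 17.0 circ 459.6 -259.5 81.0
blue px [ 15. 111.] 926 top z 0.0664 mean [ 0.4988 -0.9755  0.0653] rect [ 520.5 -988.1] [157.1 115.5] 10.5 circ 520.2 -986.4 95.7
blue px [403. 192.] 193 top z 0.0904 mean [0.4248 0.2293 0.0896] rect [424.4 229.8] [35.7 29.7] 87.5 circ 427.6 228.5 19.1
blue px [389. 208.] 284 top z 0.0064 mean [0.41   0.1897 0.0047] rect [407.7 193.7] [34.3 83.1] 75.2 circ 407.0 188.6 42.2
blue px [421. 220.] 501 top z 0.0298 mean [0.4344 0.2794 0.0293] rect [434.6 261.2] [ 54.1 118.9] 76.5 circ 434.8 263.1 63.8
side
red px [376. 182.] 167 top z 0.0918 mean [ 0.4511 -0.2554  0.0907] rect [ 451.2 -256.9] [33.7 42.7] 22.0 circ 451.0 -257.0 22.4
red px [373. 204.] 955 top z 0.0303 mean [ 0.4513 -0.2441  0.0297] rect [ 453.3 -260.4] [118.8 130.9] 16.5 circ 452.4 -258.9 84.4
blue px [420. 115.] 1436 top z 0.0678 mean [ 0.5407 -0.9744  0.0669] rect [ 545.8 -978. ] [218.9 128.6] 12.8 circ 544.3 -978.5 119.6
blue px [295. 309.] 2763 top z 0.0813 mean [0.4168 0.2441 0.0811] rect [417.3 242. ] [38.1 18.1] 26.6 circ 421.0 234.5 19.0
```

View pics/scene21.png

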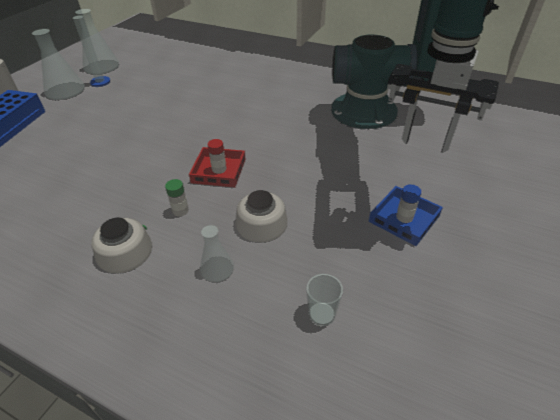

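View pics/side21.png

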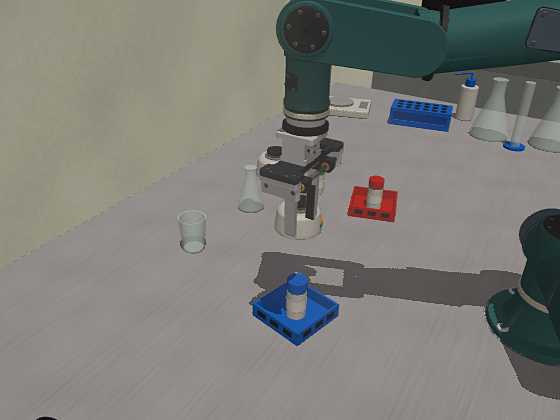

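The pictures show the red bottle upright in the red tray (scene px 217,158) and the blue bottle upright in the blue tray (408,205). The green bottle, flask and beaker have not moved, and the gripper is clear of everything. Handing in.

```bash
python3 -c "
from bench import robot
print(robot.close_job())"
```

```text
the job is handed in; nothing more can be done
None
```

The job is done and handed in at about 24 s of the 61 s allowed.

- **Red bottle:** I gripped it and pressed it upright onto the middle of the pad of the left-most mixer (y ≈ -0.064; the look-alike is at y ≈ -0.297). I took the pad as fully down when the height stopped falling at about 10 mm of travel while the wrist force rose to about 17 N. It was held down for about 1.5 s, then stood in the red tray.
- **Blue bottle:** It was carried straight to the blue tray and never went near the pad.
- **Last checks:** Scene, side and wrist views show the blue bottle upright, cap top at 90 mm, within about 1 mm of the tray's centre. The red bottle also stands upright, within a few mm of its tray's centre. The pad read 80 mm again after the mix. The green bottle, flask and beaker look unmoved, and the gripper is clear of everything.
- **Disagreements:** The scene and side cameras differed by about 6 mm, so I used the wrist camera, which read close to their mean. No other check failed.

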